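# Prop the wash box lid on its long stay

### The arm

A 7-joint arm with a two-finger parallel gripper is mounted at the origin on the work surface. World frame = base frame: x ahead of the robot, y to its left, z up, the work surface at z = 0. Lengths are in m, angles in degrees, forces in N, time in s.
With the tool pointing down it reaches from about 0.425 to 0.875 m from the base axis. Payload 8.4 kg.
Tool frame: the origin (TCP) lies at the very end of the fingers, on their centre line; the grasp point (between the pads) lies 19 mm behind it; z points along the fingers, y is the direction in which the jaws open and shut (so a half turn about z gives the same grasp; the last joint's range is limited). The gripper opens to 85 mm and grips with 20 to 120 N. Pads are 22 mm wide; open, the fingers measure 114 mm over their backs; the gripper's body (76 mm by 85 mm) begins 54 mm behind the grasp point. The pads swing forward as they close: fully open they stand 13 mm farther back than shut.
Start: joints at [-5.684, 19.091, 2.286, 83.961, -0.768, 76.965, -3.352], TCP at [0.65, -0, 0.231] pointing down, gripper open.
Joint ranges: [-147.57, 147.57], [-21.85, 119.76], [-74.77, 79.35], [14.55, 137.4], [-85.83, 265.84], [4.83, 119.75], [-152.11, 152.11]. Speed limits (degrees/s): [127.2, 127.2, 159.86, 159.86, 180, 180, 180].

### API

Orientations are given as a 3x3 rotation matrix whose columns are the frame's x, y, z axes.
In Python, from plant import robot, get_image, camera_params, finish_job gives the robot as it stands.
- The arm moves only by the shell command python3 -m inch 'ROWS' [FORCE]. ROWS is JSON, a list of rows, each an object of numbers: "ax", "ay", "az": the turn, a rotation vector about the tool's x, y, z in degrees; "tx", "ty", "tz": the shift along the tool's x, y, z in mm; "jaw": the finger opening in mm, from 0 to 85.4. A call has exactly 5 rows; each row shifts and turns the commanded pose from where the row before left it, along the tool's axes as they then stand; what a row does not reach is not made up. A row lasts 1/8 s, in which the tool goes at most 62.5 mm and 10.7 degrees, less where a joint would pass 70% of its speed; a pose out of reach is approached as far as the arm can. A call is refused whole if a number of a shift passes 62.5 or a number of a turn 10.7, either way. A call with a gripper value outside its range is refused whole. The fingers move at their own pace and stop on an object; FORCE is the grip in N (left out, the last holds). Time passes only in rows, so rows that do not move let the fingers close, or fill a call up. It gives the time, the measured TCP pose, the force and the opening at its end, in the units of the state.
- robot.observe(): the state, without advancing time (a new reading comes with each control period).
- get_image(name): name is "scene" or "side" or "wrist"; returns the picture (384x512x3 uint8, blue, green, red); there is no depth.
- camera_params(name): a dict with "fov_y" (degrees; the focal length in pixels is half the picture's height over the tangent of half this angle, whatever the lens; pixels are square), "cx", "cy" (the principal point, pixels), "xyz" and "rotation" of the camera in the world; the wrist camera has in their place "tool_from_camera" (4x4, takes a point from camera to tool coordinates, whose origin is the TCP and whose axes are the flange's). Camera axes: x right, y up, looking along -z (the intrinsics and any distortion apply to the point x, -y, -z); pixel columns grow to the right and rows downward; lengths in m; the calibration is good to about 2 mm. A picture is of the moment at which its call begins: read the wrist's pose just before it. camera_params takes no time and is no camera call.
- finish_job(): hands the job in, once; it reports no verdict.
The state is a dict: "t": time; "q": joint angles; "qvel": joint speeds; "joint_torque": joint torques, N m; "ee_pos": TCP position; "tool_rot": TCP orientation; "ft_force": force on the tool from outside, world axes, zero at the start; "wrist_torque": the same for the moment, N m; "grip_width": opening from 0.0 (shut) to 1.0 (fully open).
Only numpy, scipy, OpenCV 4.12 (cv2) and the standard library are available. Lean on these libraries where they do the work, as an engineer would, in place of code of your own. Each camera call takes 0.05 s, during which the arm holds its last target.

### The job

The white wash box on the tiled ledge has to air with its lid half open. Flip the longer of its two metal stays right up and over until it leans on its stop, then bring the standing lid down so that it rests on that stay. Leave the short stay lying flat.

Things in the scene. Friction and masses are not known exactly. Their poses are not given: they have to be found in the camera images.
- wash_box: White open box fastened to the ledge, 180 (x) by 170 (y) by 80 mm high; origin at the centre of its underside, z up, x along the lid hinge, y towards the hinge wall. Walls 6 mm thick; the end walls (x = +-87 mm) are only 66 mm high, each with a steel stay lying along its top: long stay at -x, short at +x. A comb and a jar lie inside, over 35 mm from the end walls.
- long_stay (a joint): Hinge angle, rad: 0 lying flat, 1.57 upright, 1.745 leaning past upright on its stop, where it stays; let go below 1.4 it falls back. Turns easily. Steel bar 12 mm wide (box x), 8 mm high, 95 mm from pivot to its round rubber end (radius 6 mm). Pivot axis along box x through box point (-87, -35, 72) mm; flat, it points to +y, and its end swings up and over towards -y.
- long_stay_grip (a point): Point in the middle of the long stay's bar, 70 mm from its pivot (with the stay flat: box point (-87, 35, 72) mm). It moves with the stay, whose sides can be pinched along box x; there is room for a finger on both sides.
- short_stay (a joint): Hinge angle of the short stay, rad: 0 = lying flat, as it must remain. Same bar and pivot height as the long one but only 50 mm from pivot to end, on the other (+x) end wall.
- lid (a joint): Hinge angle, rad: 0 shut, 1.57 upright, 1.95 stop; starts at 1.75 to 1.92. White panel 184 (x) by 178 by 8 mm; hinge axis along box x through box point (0, 82, 84) mm, mid-thickness. Stiff, soft-closing hinge: 1 to 4 N at the edge moves it, it stays where left from 1.2 to 1.9, and lower than that sinks slowly until held. Rests at about 0.61 on the long stay, 0.36 on the short.
- lid_edge (a point): Middle of the lid's free edge, half-way through its thickness, 178 mm from the hinge axis; moves with the lid.

How it is judged:
By the outcome, as a careful person would: the job done as asked, in the order asked, and still so for the second after the job is handed in, with the robot touching nothing.
It also fails if it takes over 61 s, if anything falls off the work surface, if the arm or the gripper's body presses on something with over 40 N, if the wrist force passes 120 N, or if a joint passes its speed limit or range.

## Working session

There is one attempt and no reset: what is moved stays moved. The work goes in short steps, Python scripts to look and compute and a shell command to move; the robot and the scene stay as the last step left them, time stands still between calls to the robot, and variables do not carry over. Pictures are saved under pics/ and viewed, and the job is handed in when it is done.

```bash
mkdir -p pics; ls
python3 - <<'E'
from plant import robot, get_image, camera_params
import cv2
s=robot.observe();print(s['t'],s['ee_pos'],s['tool_rot'],s['grip_width'])
for n in ('scene','side','wrist'):
    cv2.imwrite(f'pics/{n}0.png',get_image(n)); print(n,camera_params(n))
E
```

```text
pics
0.0 [6.49543967e-01 2.60464873e-05 2.30415582e-01] [[-9.01365851e-06  9.99998717e-01 -1.60204711e-03]
 [ 9.99999998e-01  8.90426902e-06 -6.82881919e-05]
 [-6.82738392e-05 -1.60204773e-03 -9.99998714e-01]] 0.9984398712653544
scene {'fov_y': 53.4516813109162, 'cx': 259.5295451892317, 'cy': 196.2357499820817, 'xyz': array([1.00685651, 0.29688715, 0.54486048]), 'rotation': array([[-0.48440829, -0.61056098,  0.6265492 ],
       [ 0.87483875, -0.3361065 ,  0.34884033],
       [-0.00240103,  0.71711067,  0.69695518]])}
side {'fov_y': 42.74276025632494, 'cx': 251.31226987653247, 'cy': 189.86000028391794, 'xyz': array([0.53278222, 0.5722995 , 0.51362088]), 'rotation': array([[-0.99771603,  0.04967251, -0.04577506],
       [-0.06671417, -0.61849067,  0.78295499],
       [ 0.01057989,  0.78422059,  0.62039192]])}
wrist {'fov_y': 66.53562317873835, 'cx': 253.53561076935242, 'cy': 196.75135334980396, 'tool_from_camera': array([[ 3.62490592e-04,  9.51151256e-01,  3.08725049e-01,
         7.88200976e-02],
       [ 9.99999748e-01, -5.33442740e-04,  4.69330985e-04,
         1.37446401e-03],
       [ 6.11091892e-04,  3.08724801e-01, -9.51151210e-01,
        -1.42399773e-01],
       [ 0.00000000e+00,  0.00000000e+00,  0.00000000e+00,
         1.00000000e+00]])}
```

View pics/scene0.png

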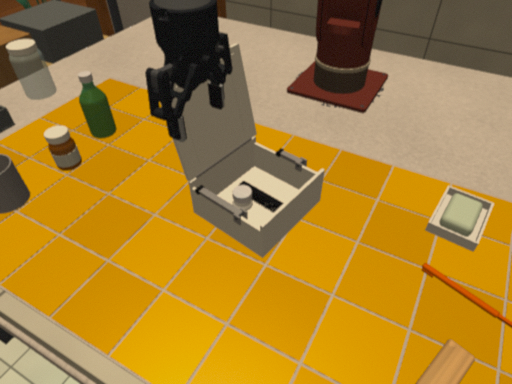

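View pics/side0.png

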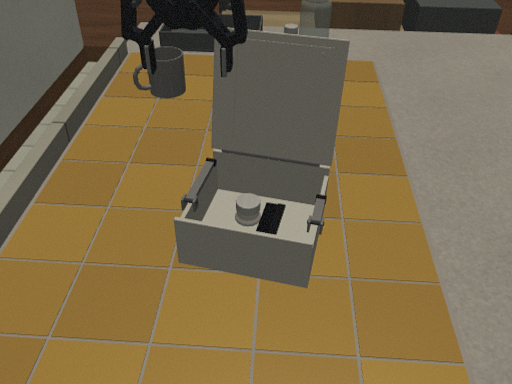

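View pics/wrist0.png

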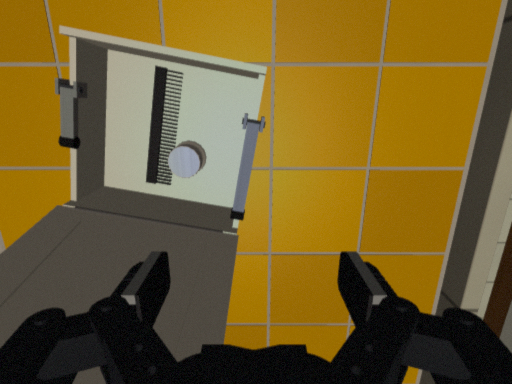

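Run:
```python
import cv2
for n,(x,y,w,h) in dict(wrist=(40,15,250,235),side=(165,140,190,150),scene=(165,30,170,230)).items():
    im=cv2.imread(f'pics/{n}0.png')[y:y+h,x:x+w]
    k=min(800/w,600/h); k=int(k)
    cv2.imwrite(f'pics/{n}0z.png',cv2.resize(im,None,fx=k,fy=k,interpolation=cv2.INTER_CUBIC)); print(n,k)
```

```text
wrist 2
side 4
scene 2
```

View pics/wrist0z.png

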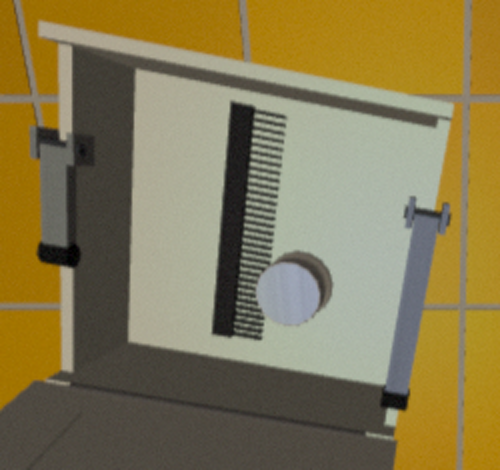

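View pics/side0z.png

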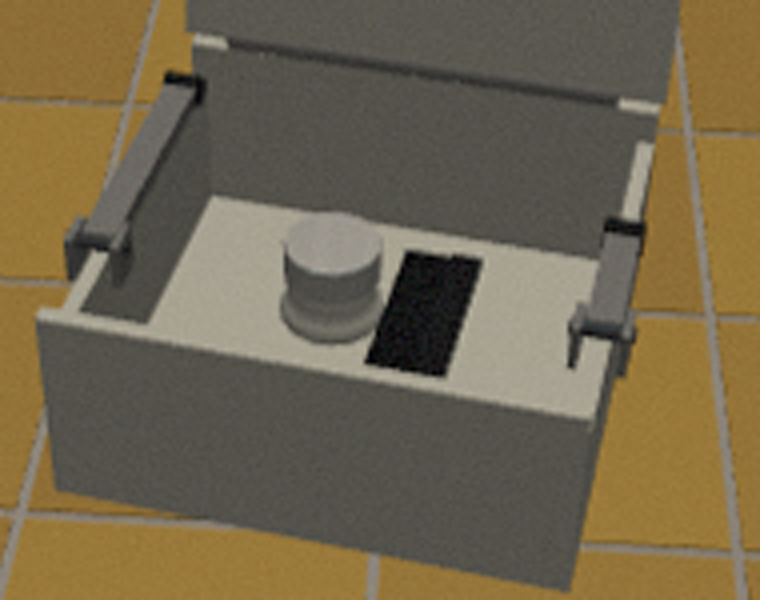

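View pics/scene0z.png

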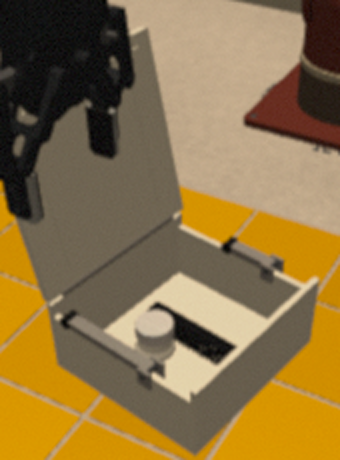

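```bash
cat > h.py <<'E'
import numpy as np
from plant import camera_params
TW=None
def ray(n,px,s=None):
    p=camera_params(n); f=192/np.tan(np.radians(p['fov_y']/2))
    d=np.array([(px[0]-p['cx'])/f,-(px[1]-p['cy'])/f,-1.])
    if n=='wrist':
        M=p['tool_from_camera'];R=np.array(s['tool_rot']);
        o=R@M[:3,3]+s['ee_pos'];d=R@M[:3,:3]@d
    else: o=p['xyz'];d=p['rotation']@d
    return np.array(o),d/np.linalg.norm(d)
def tri(rays):
    A=0;b=0
    for o,d in rays:
        P=np.eye(3)-np.outer(d,d);A=A+P;b=b+P@o
    x=np.linalg.solve(A,b)
    return x,[round(1000*np.linalg.norm((np.eye(3)-np.outer(d,d))@(x-o)),1) for o,d in rays]
def onz(r,z): o,d=r;return o+d*(z-o[2])/d[2]
E
cat > m.py <<'E'
from h import *
from plant import robot
s=robot.observe()
S=lambda x,y:ray('side',(165+x/4-.4,140+y/4-.4)); W=lambda x,y:ray('wrist',(40+x/2-.25,15+y/2-.25),s); C=lambda x,y:ray('scene',(165+x/2-.25,30+y/2-.25))
np.set_printoptions(precision=4,suppress=True)
A=[S(38,310),W(453,104),C(193,402)]
B=[S(594,418),W(40,22),C(316,280)]
D=[S(568,590)];Cc=[S(55,490),C(195,453)]
pts={}
for n,r in dict(A=A,B=B).items():
    print(n,*tri(r)); 
    for i in ((0,1),(0,2),(1,2)): print('  ',i,*tri([r[i[0]],r[i[1]]]))
print('C',*tri(Cc)); print([onz(r,0) for r in Cc+D])
print('onz .08',[onz(r,.08) for r in A],[onz(r,.08) for r in B])
E
python3 m.py
```

```text
A [0.6616 0.1073 0.0905] [np.float64(3.6), np.float64(1.0), np.float64(2.9)]
   (0, 1) [0.6603 0.1076 0.0944] [np.float64(1.5), np.float64(1.5)]
   (0, 2) [0.6611 0.106  0.0893] [np.float64(3.2), np.float64(3.2)]
   (1, 2) [0.6623 0.1083 0.0873] [np.float64(0.4), np.float64(0.4)]
B [0.4832 0.1394 0.0912] [np.float64(1.5), np.float64(2.3), np.float64(1.6)]
   (0, 1) [0.4832 0.1401 0.0904] [np.float64(1.8), np.float64(1.8)]
   (0, 2) [0.4813 0.1378 0.0901] [np.float64(0.5), np.float64(0.5)]
   (1, 2) [0.4883 0.1394 0.0964] [np.float64(0.3), np.float64(0.3)]
C [0.6587 0.1088 0.0147] [np.float64(1.7), np.float64(1.7)]
[array([0.6629, 0.0973, 0.    ]), array([0.6476, 0.102 , 0.    ]), array([0.4821, 0.1294, 0.    ])]
onz .08 [array([0.6631, 0.0914, 0.08  ]), array([0.6623, 0.1094, 0.08  ]), array([0.657, 0.105, 0.08 ])] [array([0.4803, 0.1281, 0.08  ]), array([0.479 , 0.1428, 0.08  ]), array([0.469 , 0.1338, 0.08  ])]
```

```bash
python3 -m inch '[{"tx":-2.5,"ty":-11,"tz":10,"jaw":45},{"az":10.2,"tz":15},{"tz":20},{"tz":20},{"tz":10}]' 20
python3 - <<'E'
from plant import robot, get_image
import cv2
s=robot.observe();print(s['t'],s['ee_pos'],s['tool_rot'],s['grip_width'],s['ft_force'])
im=get_image('wrist');cv2.imwrite('pics/w1.png',im);cv2.imwrite('pics/s1.png',get_image('side'))
cv2.imwrite('pics/w1z.png',cv2.resize(im,None,fx=1.5,fy=1.5,interpolation=cv2.INTER_CUBIC))
E
```

```text
0.15 [ 6.49638060e-01 -3.02866824e-05  2.30628181e-01] [[ 2.08938910e-05  9.99999193e-01 -1.27061968e-03]
 [ 9.99999995e-01 -2.10159703e-05 -9.60652654e-05]
 [-9.60918911e-05 -1.27061767e-03 -9.99999188e-01]] 1.003726169958725 [-0.07007405 -0.17818337 -0.49069275]validation failed for argument at $[0]...
```

View pics/w1z.png

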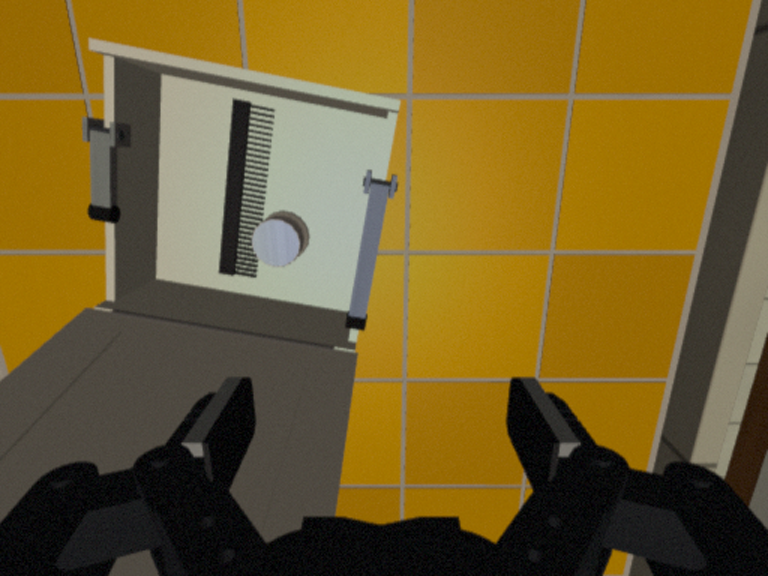

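View pics/s1.png

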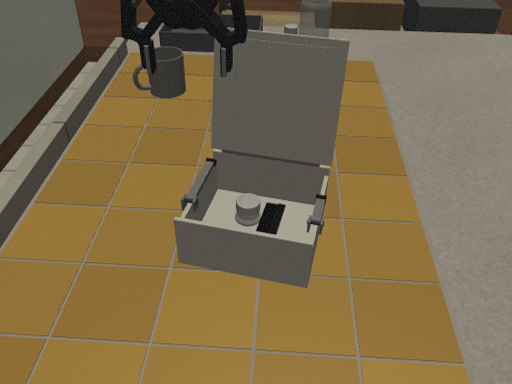

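```bash
python3 -m inch '[{"ax":0,"ay":0,"az":0,"tx":-2.5,"ty":-11,"tz":10,"jaw":45},{"ax":0,"ay":0,"az":10.2,"tx":0,"ty":0,"tz":15,"jaw":45},{"ax":0,"ay":0,"az":0,"tx":0,"ty":0,"tz":20,"jaw":45},{"ax":0,"ay":0,"az":0,"tx":0,"ty":0,"tz":20,"jaw":45},{"ax":0,"ay":0,"az":0,"tx":0,"ty":0,"tz":10,"jaw":45}]' 20
python3 - <<'E'
from plant import robot, get_image
import cv2
s=robot.observe();print(s['t'],s['ee_pos'],s['tool_rot'],s['grip_width'],s['ft_force'])
im=get_image('wrist');cv2.imwrite('pics/w2.png',im);cv2.imwrite('pics/s2.png',get_image('side'))
cv2.imwrite('pics/w2z.png',cv2.resize(im,None,fx=1.5,fy=1.5,interpolation=cv2.INTER_CUBIC))
E
```

```text
t: 0.88
ee_pos: [0.6384, -0.0025, 0.1547]
tool_rot: [[0.177, 0.984, -0.002], [0.984, -0.177, -0.0], [-0.0, -0.002, -1.0]]
ft_force: [-0.6, 0.2, -0.3]
grip_width: 0.526
0.875 [ 0.63835651 -0.00249207  0.15469121] [[ 1.76799652e-01  9.84245070e-01 -1.87734758e-03]
 [ 9.84246777e-01 -1.76800104e-01 -7.64932974e-05]
 [-4.07203399e-04 -1.83424932e-03 -9.99998235e-01]] 0.5260544602443388 [-0.63453284  0.18881203 -0.28867908]
```

View pics/w2z.png

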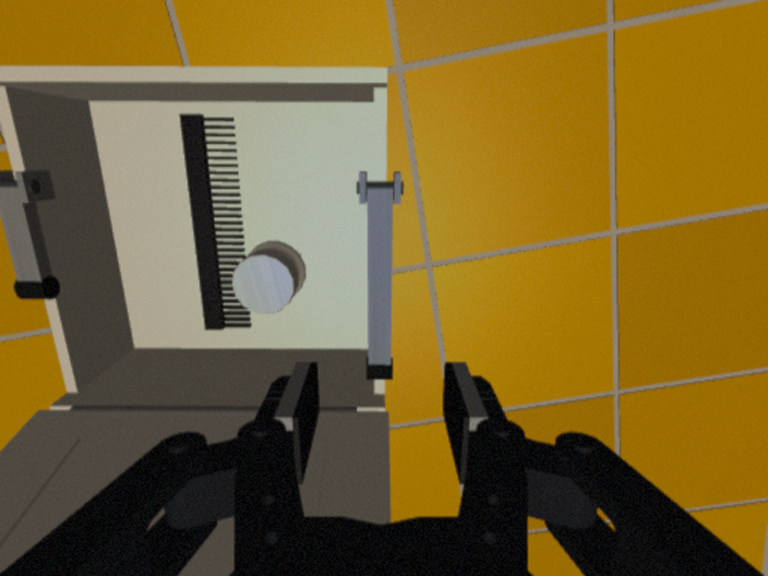

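View pics/s2.png

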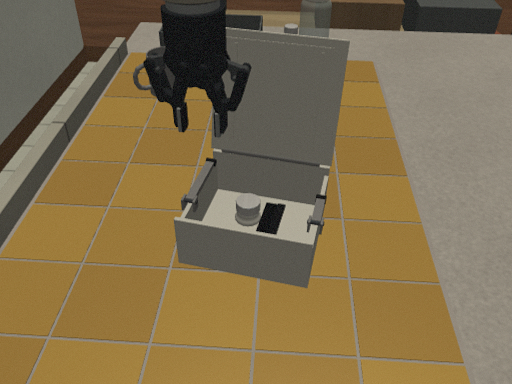

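Run:
```python
from h import *
from plant import robot
s=robot.observe()
R=np.array(s['tool_rot'])
for nm,p,z in (('pivot',(380,187),.083),('endtop',(379,360),.088),('tip',(379,378),.083),('A',(387,68),.091)):
    x=onz(ray('wrist',(p[0]/1.5-.2,p[1]/1.5-.2),s),z); print(nm,x,(R.T@(x-s['ee_pos'])*1000).round(1))
print(s['t'])
```

```text
pivot [0.65038389 0.05991988 0.083     ] [63.7  1.  71.9]
endtop [ 0.63425629 -0.02688754  0.088     ] [-24.6   0.5  66.9]
tip [ 0.6318534  -0.04001831  0.083     ] [-38.    0.4  71.9]
A [0.66210139 0.10816421 0.091     ] [113.2   4.   63.8]
0.975
```

```bash
python3 -m inch '[{"ax":0,"ay":0,"az":0,"tx":0,"ty":0.7,"tz":20,"jaw":40},{"ax":0,"ay":0,"az":0,"tx":0,"ty":0,"tz":20,"jaw":40},{"ax":0,"ay":0,"az":0,"tx":0,"ty":0,"tz":20,"jaw":40},{"ax":0,"ay":0,"az":0,"tx":0,"ty":0,"tz":16,"jaw":40},{"ax":0,"ay":0,"az":0,"tx":0,"ty":0,"tz":10,"jaw":40}]' 20;  python3 - <<'E'
from plant import robot, get_image
import cv2
im=get_image('wrist');cv2.imwrite('pics/w3.png',im);cv2.imwrite('pics/s3.png',get_image('side'))
E
```

```text
t: 1.6
ee_pos: [0.6392, -0.0026, 0.0688]
tool_rot: [[0.177, 0.984, -0.001], [0.984, -0.177, -0.0], [-0.0, -0.001, -1.0]]
ft_force: [-0.3, 0.5, 0.3]
grip_width: 0.47
```

View pics/w3.png

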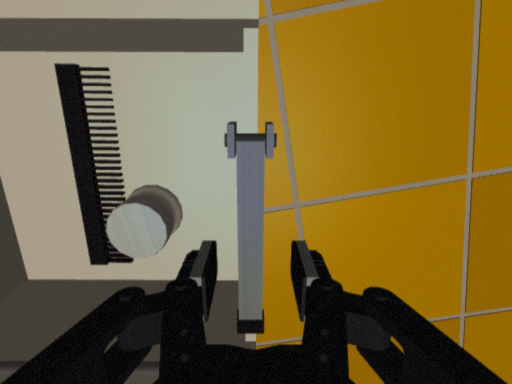

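View pics/s3.png

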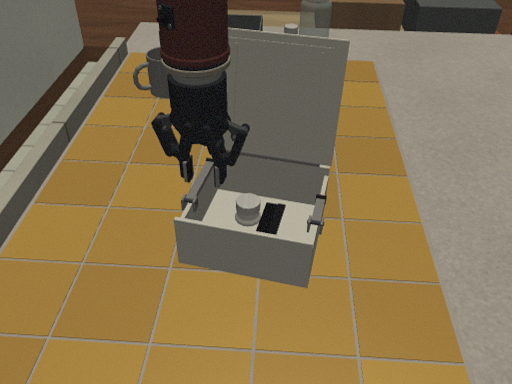

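```bash
python3 -m inch '[{"ax":0,"ay":0,"az":0,"tx":0,"ty":0,"tz":0,"jaw":8},{"ax":0,"ay":0,"az":0,"tx":0,"ty":0,"tz":0,"jaw":8},{"ax":0,"ay":0,"az":0,"tx":0,"ty":0,"tz":0,"jaw":8},{"ax":0,"ay":0,"az":0,"tx":0,"ty":0,"tz":0,"jaw":8},{"ax":0,"ay":0,"az":0,"tx":0,"ty":0,"tz":0,"jaw":8}]' 20
```

```text
t: 2.33
ee_pos: [0.638, -0.0023, 0.071]
tool_rot: [[0.177, 0.984, -0.003], [0.984, -0.177, 0.0], [-0.0, -0.003, -1.0]]
ft_force: [-9.8, 1.1, 6.5]
grip_width: 0.135
```

```bash
python3 -m inch '[{"ax":0,"ay":-6,"az":0,"tx":-1.1,"ty":-1,"tz":-7.5,"jaw":8},{"ax":0,"ay":-6,"az":0,"tx":-1.1,"ty":0,"tz":-6.8,"jaw":8},{"ax":0,"ay":-6,"az":0,"tx":-1.1,"ty":0,"tz":-6.8,"jaw":8},{"ax":0,"ay":-6,"az":0,"tx":-1.1,"ty":0,"tz":-6.8,"jaw":8},{"ax":0,"ay":-6,"az":0,"tx":-1.1,"ty":0,"tz":-6.7,"jaw":8}]' 20;  python3 - <<'E'
from plant import robot, get_image
import cv2
s=robot.observe();print(s['q'])
im=get_image('wrist');cv2.imwrite('pics/w4.png',im);cv2.imwrite('pics/s4.png',get_image('side'))
E
```

```text
t: 2.95
ee_pos: [0.6382, -0.0007, 0.1055]
tool_rot: [[0.153, 0.984, -0.09], [0.851, -0.178, -0.495], [-0.503, -0.001, -0.864]]
ft_force: [-5.3, -0.0, -3.7]
grip_width: 0.134
[-25.45164666  31.73153176   9.47556496  87.83824957  22.29864012
  76.40403105 -35.30246074]
```

View pics/w4.png

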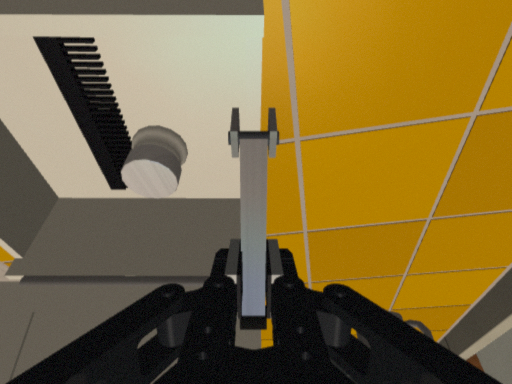

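View pics/s4.png

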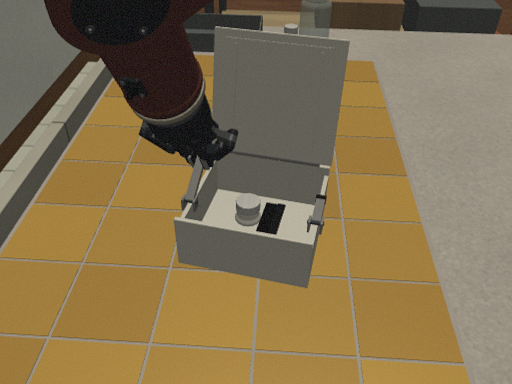

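```bash
python3 -m inch '[{"ax":0,"ay":-6,"az":0,"tx":-1.1,"ty":-0.5,"tz":-6.7,"jaw":8},{"ax":0,"ay":-6,"az":0,"tx":-1.1,"ty":0,"tz":-6.7,"jaw":8},{"ax":0,"ay":-6,"az":0,"tx":-1.1,"ty":0,"tz":-6.7,"jaw":8},{"ax":0,"ay":-6,"az":0,"tx":-1.1,"ty":0,"tz":-6.7,"jaw":8},{"ax":0,"ay":-6,"az":0,"tx":-1.1,"ty":0,"tz":-6.7,"jaw":8}]' 20;  python3 - <<'E'
from plant import robot, get_image
import cv2
s=robot.observe();print(s['q'])
im=get_image('wrist');cv2.imwrite('pics/w5.png',im);cv2.imwrite('pics/s5.png',get_image('side'))
E
```

```text
t: 3.68
ee_pos: [0.6415, 0.018, 0.1334]
tool_rot: [[0.088, 0.984, -0.154], [0.491, -0.177, -0.853], [-0.867, -0.0, -0.499]]
ft_force: [-0.7, -0.3, -4.2]
grip_width: 0.135
[-37.59394738  46.62457994  14.40876128  77.69162579  35.91620386
  96.03904018 -43.5483425 ]
```

View pics/w5.png

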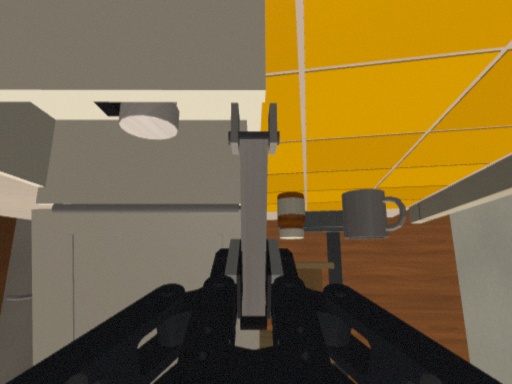

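View pics/s5.png

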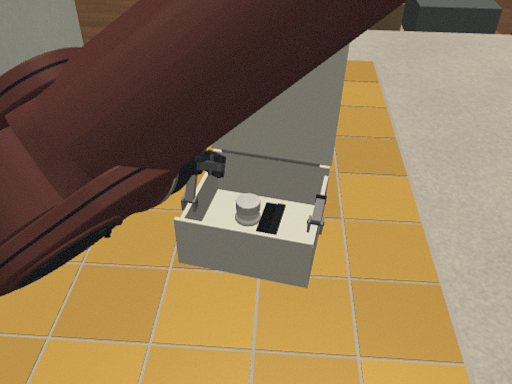

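```bash
python3 -m inch '[{"ax":0,"ay":-5,"az":0,"tx":-0.9,"ty":0,"tz":-5.6,"jaw":8},{"ax":0,"ay":-5,"az":0,"tx":-0.9,"ty":0,"tz":-5.6,"jaw":8},{"ax":0,"ay":-5,"az":0,"tx":-0.9,"ty":0,"tz":-5.6,"jaw":8},{"ax":0,"ay":-5,"az":0,"tx":-0.9,"ty":0,"tz":-5.6,"jaw":8},{"ax":0,"ay":-3,"az":0,"tx":-0.5,"ty":0,"tz":-3.4,"jaw":8}]' 20;  python3 - <<'E'
from plant import robot, get_image
import cv2
s=robot.observe();print(s['q'])
im=get_image('wrist');cv2.imwrite('pics/w6.png',im);cv2.imwrite('pics/s6.png',get_image('scene'))
E
```

```text
t: 4.4
ee_pos: [0.6456, 0.0399, 0.1458]
tool_rot: [[0.021, 0.984, -0.176], [0.119, -0.177, -0.977], [-0.993, -0.001, -0.121]]
ft_force: [-1.9, 2.0, -1.5]
grip_width: 0.133
[-42.94147242  60.57974699  18.7079851   69.87830663  44.00756198
 109.40377544 -43.58718148]
```

View pics/w6.png

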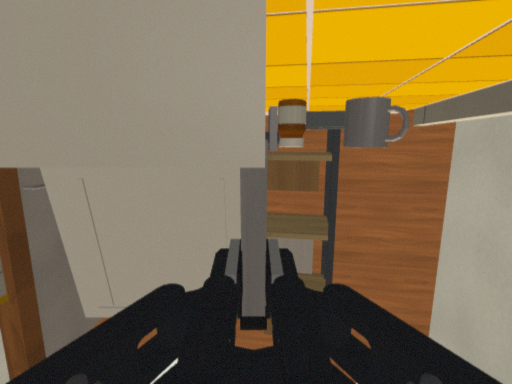

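View pics/s6.png

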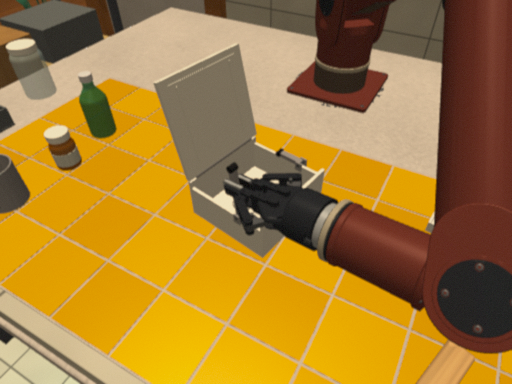

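```bash
python3 -m inch '[{"ax":0,"ay":0,"az":0,"tx":0.3,"ty":0,"tz":-4,"jaw":8},{"ax":0,"ay":0,"az":0,"tx":0.5,"ty":0,"tz":-4,"jaw":8},{"ax":0,"ay":0,"az":0,"tx":0.6,"ty":0,"tz":-4,"jaw":8},{"ax":0,"ay":0,"az":0,"tx":0.7,"ty":0,"tz":-4.5,"jaw":8},{"ax":0,"ay":0,"az":0,"tx":0,"ty":0,"tz":0,"jaw":8}]' 20;  python3 - <<'E'
from plant import robot, get_image
import cv2
im=get_image('wrist');cv2.imwrite('pics/w7.png',im);cv2.imwrite('pics/s7.png',get_image('scene'))
E
```

```text
t: 5.12
ee_pos: [0.6484, 0.0553, 0.1459]
tool_rot: [[0.021, 0.984, -0.177], [0.122, -0.178, -0.976], [-0.992, -0.001, -0.123]]
ft_force: [-4.6, -2.5, -3.4]
grip_width: 0.133
```

View pics/w7.png

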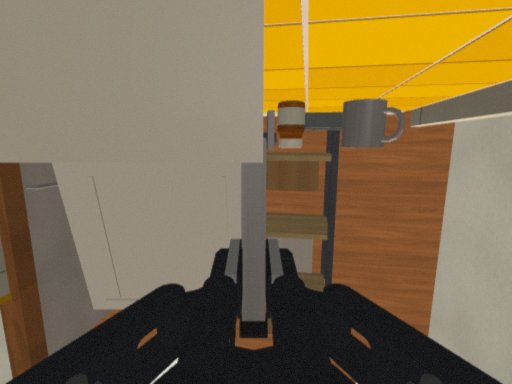

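View pics/s7.png

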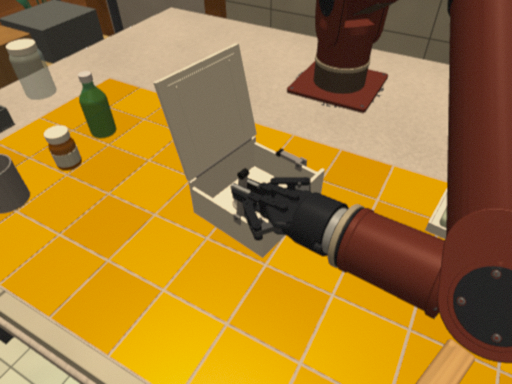

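```bash
python3 -m inch '[{"ax":0,"ay":0,"az":0,"tx":0,"ty":0,"tz":-1,"jaw":8},{"ax":0,"ay":0,"az":0,"tx":0,"ty":0,"tz":0,"jaw":25},{"ax":0,"ay":0,"az":0,"tx":0,"ty":0,"tz":0,"jaw":45},{"ax":0,"ay":0,"az":0,"tx":0,"ty":0,"tz":0,"jaw":45},{"ax":0,"ay":0,"az":0,"tx":0,"ty":0,"tz":0,"jaw":45}]' 20;  python3 - <<'E'
from plant import robot, get_image
import cv2
im=get_image('wrist');cv2.imwrite('pics/w8.png',im)
E
```

```text
t: 5.85
ee_pos: [0.6489, 0.0566, 0.1464]
tool_rot: [[0.022, 0.984, -0.176], [0.12, -0.177, -0.977], [-0.993, 0.0, -0.122]]
ft_force: [0.4, 0.1, 0.1]
grip_width: 0.526
```

View pics/w8.png

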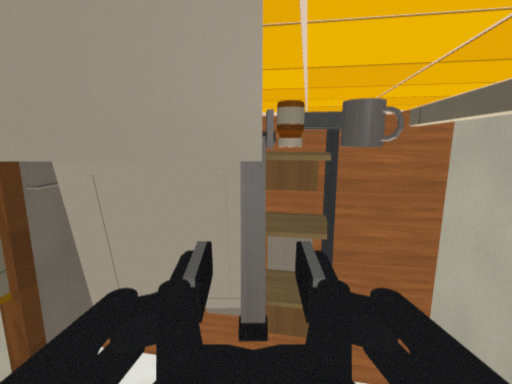

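Run:
```python
from h import *
for p in ((428,230),(492,205),(462,210),(425,268),(510,320),(470,345)): print(p,onz(ray('scene',p),.03))
```

```text
(428, 230) [0.47510085 0.34247717 0.03      ]
(492, 205) [0.35304923 0.4353252  0.03      ]
(462, 210) [0.39415819 0.38775983 0.03      ]
(425, 268) [0.56067463 0.35501576 0.03      ]
(510, 320) [0.59411773 0.4820292  0.03      ]
(470, 345) [0.66167326 0.43646807 0.03      ]
```

```bash
python3 -m inch '[{"ax":0,"ay":0,"az":0,"tx":0,"ty":0,"tz":-12,"jaw":45},{"ax":0,"ay":0,"az":0,"tx":0,"ty":0,"tz":-16,"jaw":45},{"ax":0,"ay":0,"az":0,"tx":0,"ty":0,"tz":-16,"jaw":45},{"ax":0,"ay":0,"az":0,"tx":0,"ty":0,"tz":-16,"jaw":45},{"ax":0,"ay":0,"az":0,"tx":0,"ty":0,"tz":-10,"jaw":45}]' 20;  python3 - <<'E'
from plant import robot, get_image
import cv2
im=get_image('wrist');cv2.imwrite('pics/w9.png',im);cv2.imwrite('pics/s9.png',get_image('scene'))
print(robot.observe()['q'])
E
```

```text
t: 6.52
ee_pos: [0.6612, 0.1265, 0.1546]
tool_rot: [[0.021, 0.984, -0.175], [0.121, -0.176, -0.977], [-0.992, -0.0, -0.123]]
ft_force: [-0.3, 0.6, -0.0]
grip_width: 0.529
[-45.83437064  66.20909528  19.58186341  57.08599702  42.06155603
 116.93496532 -39.266231  ]
```

View pics/w9.png

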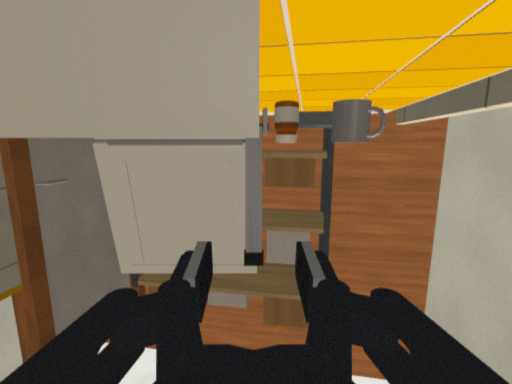

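View pics/s9.png

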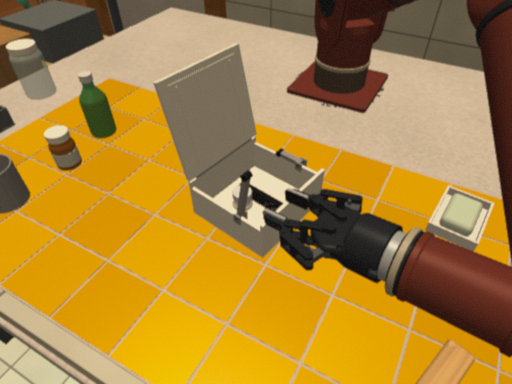

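```bash
python3 -m inch '[{"ax":0,"ay":10,"az":0,"tx":-27.8,"ty":0,"tz":-3.4,"jaw":30},{"ax":0,"ay":10,"az":0,"tx":-26.8,"ty":0,"tz":-8.2,"jaw":10},{"ax":0,"ay":10,"az":0,"tx":-25,"ty":0,"tz":-12.7,"jaw":0},{"ax":0,"ay":10,"az":0,"tx":-22.4,"ty":0,"tz":-16.9,"jaw":0},{"ax":0,"ay":10,"az":0,"tx":-19,"ty":0,"tz":-20.5,"jaw":0}]' 20;  python3 - <<'E'
from plant import robot, get_image
import cv2
cv2.imwrite('pics/s10.png',get_image('scene'));cv2.imwrite('pics/d10.png',get_image('side'))
print(robot.observe()['q'])
E
```

```text
t: 7.25
ee_pos: [0.661, 0.1248, 0.2966]
tool_rot: [[0.15, 0.984, -0.094], [0.828, -0.177, -0.531], [-0.54, 0.002, -0.842]]
ft_force: [-0.2, 0.5, -0.2]
grip_width: 0.0
[-34.26324373  32.77481377  11.49553722  63.41871105  21.05421397
 102.21317553 -33.18796762]
```

View pics/s10.png

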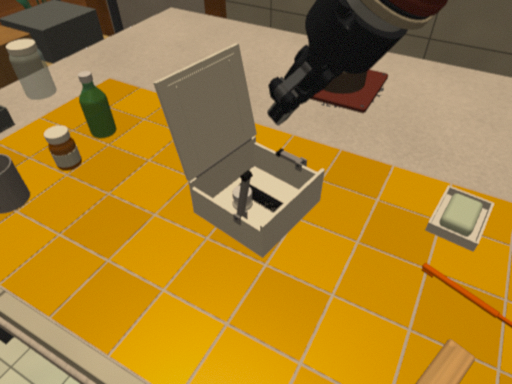

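View pics/d10.png

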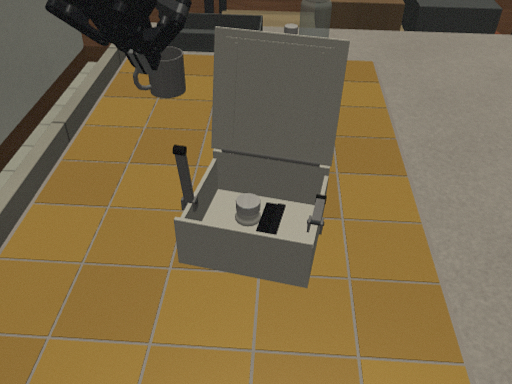

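Run:
```python
from h import *
np.set_printoptions(precision=4,suppress=True)
for n,a,b in (('stay end',(180,150),(246,176)),('lid long',(216.5,30.5),(160.5,81)),('lid short',(344,40),(239,46))):
    x,r=tri([ray('side',a),ray('scene',b)]);print(n,x,r)
    yb=np.array([-.177,-.984]);print((x[:2]-[.5574,.0397])@yb, (x[:2]-[.5574,.0397])@[-.984,.177], x[2]-.011)
```

```text
stay end [0.6499 0.0759 0.1778] [np.float64(0.6), np.float64(0.6)]
-0.05198100086714647 -0.08463119635449075 0.16677914377359618
lid long [ 0.6208 -0.0845  0.2712] [np.float64(3.2), np.float64(3.2)]
0.11099310910581131 -0.08436173121170422 0.26016083824936176
lid short [ 0.4521 -0.0518  0.2725] [np.float64(0.9), np.float64(0.9)]
0.10863082098554697 0.0874011200678473 0.2615256909851801
```

```bash
python3 -m inch '[{"ax":0,"ay":8,"az":0,"tx":-5,"ty":0,"tz":-9,"jaw":0},{"ax":0,"ay":8,"az":0,"tx":-4,"ty":0,"tz":-9,"jaw":0},{"ax":0,"ay":8,"az":0,"tx":-3,"ty":0,"tz":-10,"jaw":0},{"ax":0,"ay":8,"az":0,"tx":0,"ty":0,"tz":-5,"jaw":0},{"ax":0,"ay":0,"az":0,"tx":0,"ty":0,"tz":0,"jaw":0}]' 20
```

```text
t: 7.98
ee_pos: [0.6617, 0.122, 0.3316]
tool_rot: [[0.184, 0.983, -0.001], [0.983, -0.184, -0.019], [-0.019, 0.002, -1.0]]
ft_force: [-0.1, 0.1, -0.6]
grip_width: 0.0
```

```bash
python3 -m inch '[{"ax":0,"ay":0,"az":0,"tx":-40,"ty":-12,"tz":0,"jaw":0},{"ax":0,"ay":0,"az":0,"tx":-60,"ty":-20,"tz":0,"jaw":0},{"ax":0,"ay":0,"az":0,"tx":-60,"ty":-20,"tz":0,"jaw":0},{"ax":0,"ay":0,"az":0,"tx":-60,"ty":-20,"tz":0,"jaw":0},{"ax":0,"ay":0,"az":0,"tx":-48,"ty":-15,"tz":0,"jaw":0}]' 20
python3 - <<'E'
from plant import robot, get_image
import cv2
cv2.imwrite('pics/s11.png',get_image('scene'));cv2.imwrite('pics/d11.png',get_image('side'))
print(robot.observe()['ee_pos'])
E
```

```text
t: 8.6
ee_pos: [0.5279, -0.121, 0.3341]
tool_rot: [[0.176, 0.984, -0.007], [0.984, -0.176, -0.02], [-0.021, -0.003, -1.0]]
ft_force: [0.8, 0.6, -0.0]
grip_width: 0.004
[ 0.52681706 -0.12510037  0.33485949]
```

View pics/s11.png

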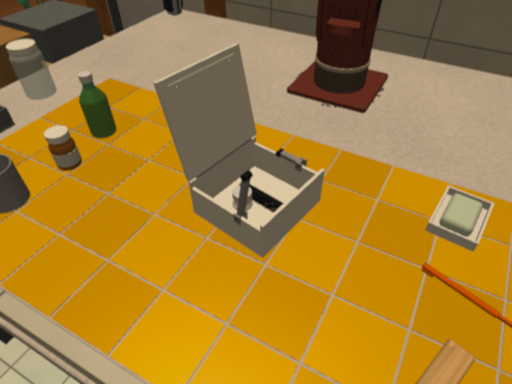

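View pics/d11.png

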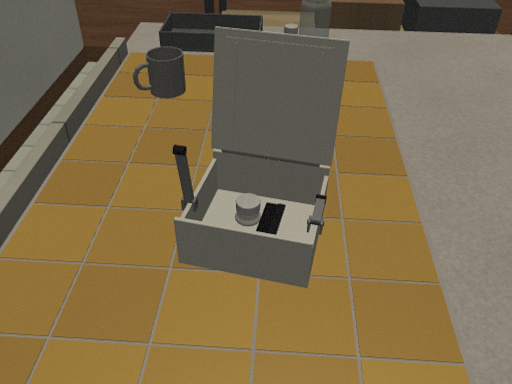

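```bash
python3 -m inch '[{"ax":0,"ay":0,"az":0,"tx":0,"ty":0,"tz":25,"jaw":0},{"ax":0,"ay":0,"az":0,"tx":0,"ty":0,"tz":35,"jaw":0},{"ax":0,"ay":0,"az":0,"tx":0,"ty":0,"tz":35,"jaw":0},{"ax":0,"ay":0,"az":0,"tx":10,"ty":0,"tz":0,"jaw":0},{"ax":0,"ay":0,"az":0,"tx":10,"ty":0,"tz":0,"jaw":0}]' 20; python3 -m inch '[{"ax":0,"ay":0,"az":0,"tx":8,"ty":0,"tz":0,"jaw":0},{"ax":0,"ay":0,"az":0,"tx":8,"ty":0,"tz":0,"jaw":0},{"ax":0,"ay":0,"az":0,"tx":8,"ty":0,"tz":0,"jaw":0},{"ax":0,"ay":0,"az":0,"tx":8,"ty":0,"tz":0,"jaw":0},{"ax":0,"ay":0,"az":0,"tx":8,"ty":0,"tz":0,"jaw":0}]' 20
python3 - <<'E'
from plant import robot, get_image
import cv2
cv2.imwrite('pics/s12.png',get_image('wrist'));cv2.imwrite('pics/d12.png',get_image('side'))
E
```

```text
t: 9.32
ee_pos: [0.5335, -0.0999, 0.2405]
tool_rot: [[0.175, 0.985, -0.003], [0.984, -0.175, -0.018], [-0.018, -0.0, -1.0]]
ft_force: [1.1, 0.2, 0.3]
grip_width: -0.0
t: 9.95
ee_pos: [0.5398, -0.0618, 0.2389]
tool_rot: [[0.177, 0.984, -0.003], [0.984, -0.177, -0.017], [-0.017, -0.0, -1.0]]
ft_force: [0.4, -0.4, 0.4]
grip_width: 0.002
```

View pics/s12.png

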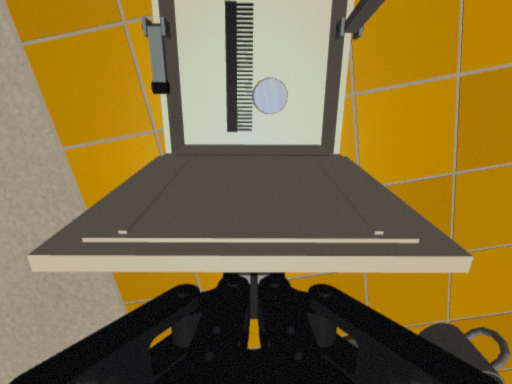

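View pics/d12.png

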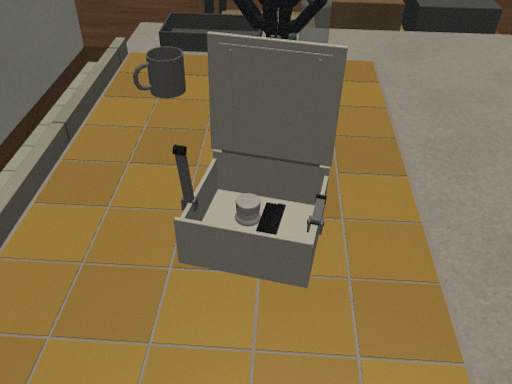

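```bash
for i in 1; do :; done; python3 -m inch '[{"ax":0,"ay":0,"az":0,"tx":8,"ty":0,"tz":0,"jaw":0},{"ax":0,"ay":0,"az":0,"tx":8,"ty":0,"tz":0,"jaw":0},{"ax":0,"ay":0,"az":0,"tx":8,"ty":0,"tz":0,"jaw":0},{"ax":0,"ay":0,"az":0,"tx":8,"ty":0,"tz":0,"jaw":0},{"ax":0,"ay":0,"az":0,"tx":8,"ty":0,"tz":0,"jaw":0}]' 20; python3 -m inch '[{"ax":0,"ay":0,"az":0,"tx":7,"ty":0,"tz":1,"jaw":0},{"ax":0,"ay":0,"az":0,"tx":7,"ty":0,"tz":2,"jaw":0},{"ax":0,"ay":0,"az":0,"tx":7,"ty":0,"tz":2,"jaw":0},{"ax":0,"ay":0,"az":0,"tx":7,"ty":0,"tz":2,"jaw":0},{"ax":0,"ay":0,"az":0,"tx":7,"ty":0,"tz":2,"jaw":0}]' 20
python3 - <<'E'
from plant import robot, get_image
import cv2
cv2.imwrite('pics/s13.png',get_image('wrist'));cv2.imwrite('pics/d13.png',get_image('side'))
E
```

```text
t: 10.68
ee_pos: [0.5469, -0.0223, 0.2381]
tool_rot: [[0.177, 0.984, -0.003], [0.984, -0.177, -0.017], [-0.017, -0.0, -1.0]]
ft_force: [-0.1, -0.9, 0.0]
grip_width: 0.004
t: 11.3
ee_pos: [0.553, 0.0119, 0.2284]
tool_rot: [[0.177, 0.984, -0.003], [0.984, -0.177, -0.017], [-0.017, -0.0, -1.0]]
ft_force: [0.2, 0.2, -0.1]
grip_width: -0.001
```

View pics/s13.png

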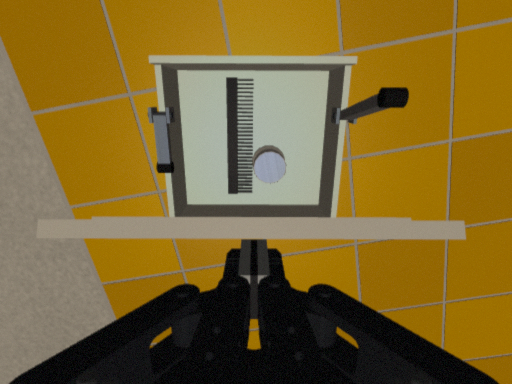

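View pics/d13.png

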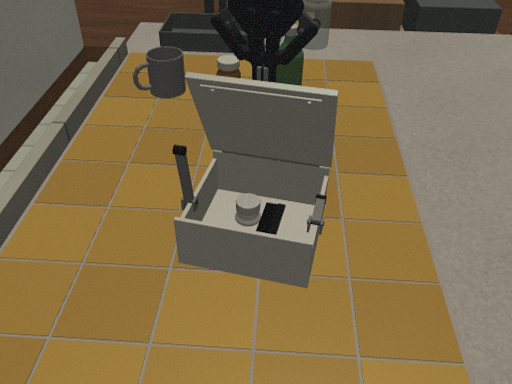

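```bash
python3 -m inch '[{"ax":0,"ay":0,"az":0,"tx":6,"ty":0,"tz":2,"jaw":0},{"ax":0,"ay":0,"az":0,"tx":6,"ty":0,"tz":3,"jaw":0},{"ax":0,"ay":0,"az":0,"tx":6,"ty":0,"tz":3,"jaw":0},{"ax":0,"ay":0,"az":0,"tx":6,"ty":0,"tz":3,"jaw":0},{"ax":0,"ay":0,"az":0,"tx":0,"ty":0,"tz":0,"jaw":0}]' 20
python3 - <<'E'
from plant import robot, get_image
import cv2
cv2.imwrite('pics/s14.png',get_image('wrist'));cv2.imwrite('pics/d14.png',get_image('side'))
E
```

```text
t: 12.02
ee_pos: [0.5571, 0.0355, 0.2167]
tool_rot: [[0.176, 0.984, -0.004], [0.984, -0.176, -0.017], [-0.018, -0.001, -1.0]]
ft_force: [-0.3, 0.2, -0.0]
grip_width: 0.0
```

View pics/d14.png

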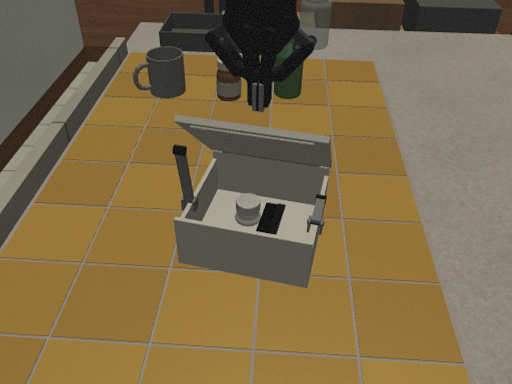

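```bash
python3 -m inch '[{"ax":0,"ay":0,"az":0,"tx":-8,"ty":0,"tz":-12,"jaw":0},{"ax":0,"ay":0,"az":0,"tx":-8,"ty":0,"tz":-20,"jaw":0},{"ax":0,"ay":0,"az":0,"tx":-8,"ty":0,"tz":-20,"jaw":0},{"ax":0,"ay":0,"az":0,"tx":-8,"ty":0,"tz":-20,"jaw":0},{"ax":0,"ay":0,"az":0,"tx":0,"ty":0,"tz":-10,"jaw":0}]' 20; python3 -m inch '[{"ax":0,"ay":0,"az":0,"tx":0,"ty":0,"tz":0,"jaw":0},{"ax":0,"ay":0,"az":0,"tx":0,"ty":0,"tz":0,"jaw":0},{"ax":0,"ay":0,"az":0,"tx":0,"ty":0,"tz":0,"jaw":0},{"ax":0,"ay":0,"az":0,"tx":0,"ty":0,"tz":0,"jaw":0},{"ax":0,"ay":0,"az":0,"tx":0,"ty":0,"tz":0,"jaw":0}]' 20;python3 -m inch '[{"ax":0,"ay":0,"az":0,"tx":0,"ty":0,"tz":0,"jaw":0},{"ax":0,"ay":0,"az":0,"tx":0,"ty":0,"tz":0,"jaw":0},{"ax":0,"ay":0,"az":0,"tx":0,"ty":0,"tz":0,"jaw":0},{"ax":0,"ay":0,"az":0,"tx":0,"ty":0,"tz":0,"jaw":0},{"ax":0,"ay":0,"az":0,"tx":0,"ty":0,"tz":0,"jaw":0}]' 20
python3 - <<'E'
from plant import robot, get_image
import cv2
cv2.imwrite('pics/s15.png',get_image('scene'));cv2.imwrite('pics/d15.png',get_image('side'))
E
```

```text
t: 12.75
ee_pos: [0.5521, 0.0033, 0.3018]
tool_rot: [[0.179, 0.984, -0.001], [0.984, -0.179, -0.017], [-0.017, 0.002, -1.0]]
ft_force: [0.3, 0.0, 0.2]
grip_width: 0.001
t: 13.38
ee_pos: [0.5517, 0.0048, 0.2995]
tool_rot: [[0.177, 0.984, -0.003], [0.984, -0.177, -0.017], [-0.018, -0.0, -1.0]]
ft_force: [-0.1, -0.8, -1.2]
grip_width: -0.003
t: 14.0
ee_pos: [0.5518, 0.0047, 0.2997]
tool_rot: [[0.177, 0.984, -0.003], [0.984, -0.177, -0.017], [-0.017, -0.0, -1.0]]
ft_force: [-0.4, 0.2, -0.5]
grip_width: 0.001
```

View pics/d15.png

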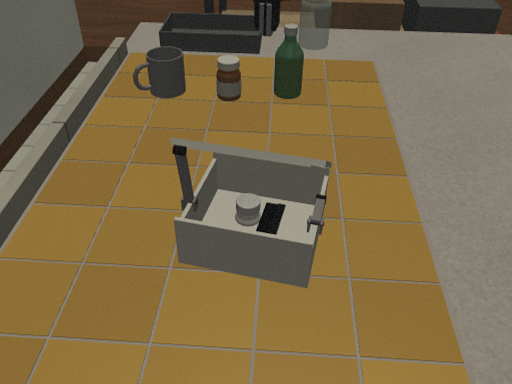

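View pics/s15.png

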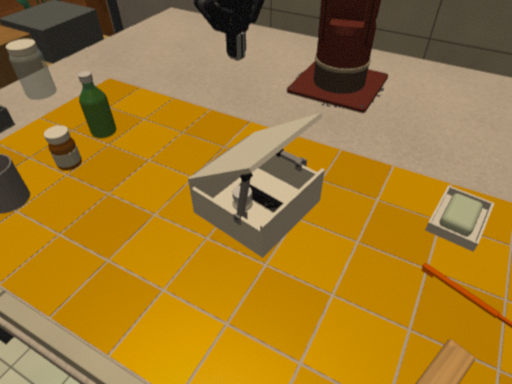

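```bash
python3 -m inch '[{"ax":0,"ay":0,"az":0,"tx":0,"ty":0,"tz":-20,"jaw":0},{"ax":0,"ay":0,"az":0,"tx":0,"ty":0,"tz":-20,"jaw":0},{"ax":0,"ay":0,"az":0,"tx":0,"ty":0,"tz":0,"jaw":0},{"ax":0,"ay":0,"az":0,"tx":0,"ty":0,"tz":0,"jaw":0},{"ax":0,"ay":0,"az":0,"tx":0,"ty":0,"tz":0,"jaw":0}]' 20; python3 -m inch '[{"ax":0,"ay":0,"az":0,"tx":0,"ty":0,"tz":0,"jaw":0},{"ax":0,"ay":0,"az":0,"tx":0,"ty":0,"tz":0,"jaw":0},{"ax":0,"ay":0,"az":0,"tx":0,"ty":0,"tz":0,"jaw":0},{"ax":0,"ay":0,"az":0,"tx":0,"ty":0,"tz":0,"jaw":0},{"ax":0,"ay":0,"az":0,"tx":0,"ty":0,"tz":0,"jaw":0}]' 20;python3 -c "
from plant import get_image
import cv2
cv2.imwrite('pics/d16a.png',get_image('side'))"
python3 -m inch '[{"ax":0,"ay":0,"az":0,"tx":0,"ty":0,"tz":0,"jaw":0},{"ax":0,"ay":0,"az":0,"tx":0,"ty":0,"tz":0,"jaw":0},{"ax":0,"ay":0,"az":0,"tx":0,"ty":0,"tz":0,"jaw":0},{"ax":0,"ay":0,"az":0,"tx":0,"ty":0,"tz":0,"jaw":0},{"ax":0,"ay":0,"az":0,"tx":0,"ty":0,"tz":0,"jaw":0}]' 20
python3 - <<'E'
from plant import robot, get_image
import cv2,numpy as np
b=get_image('side');a=cv2.imread('pics/d16a.png')
print('diff max',np.abs(cv2.GaussianBlur(a,(5,5),0).astype(int)-cv2.GaussianBlur(b,(5,5),0))[100:300,150:370].max())
c=get_image('scene')
cv2.imwrite('pics/d16.png',cv2.resize(b[120:300,150:370],None,fx=3,fy=3,interpolation=2))
cv2.imwrite('pics/s16.png',cv2.resize(c[90:270,170:350],None,fx=3,fy=3,interpolation=2))
E
```

```text
t: 14.72
ee_pos: [0.5516, 0.0054, 0.3387]
tool_rot: [[0.177, 0.984, -0.005], [0.984, -0.177, -0.017], [-0.018, -0.001, -1.0]]
ft_force: [-1.9, 0.2, -0.0]
grip_width: -0.0
t: 15.35
ee_pos: [0.5519, 0.0054, 0.3397]
tool_rot: [[0.177, 0.984, -0.003], [0.984, -0.177, -0.017], [-0.017, 0.0, -1.0]]
ft_force: [-0.5, 0.1, -0.2]
grip_width: 0.004
t: 16.02
ee_pos: [0.5519, 0.0055, 0.3397]
tool_rot: [[0.177, 0.984, -0.003], [0.984, -0.177, -0.017], [-0.017, -0.0, -1.0]]
ft_force: [0.6, -0.1, -0.6]
grip_width: -0.003
diff max 5
```

View pics/d16.png

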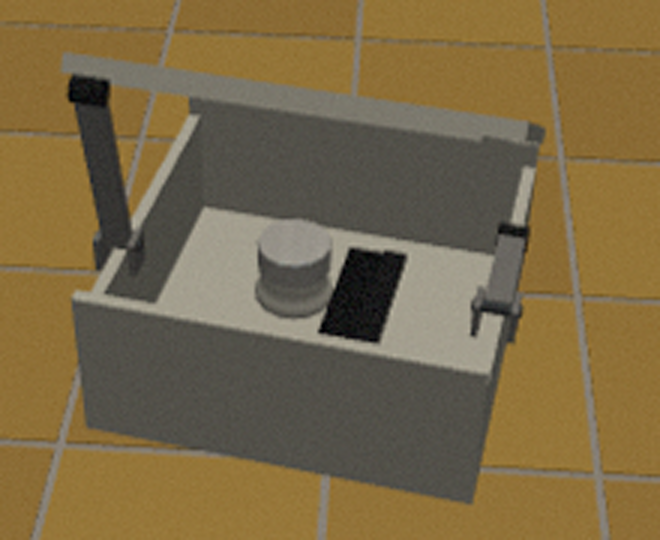

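View pics/s16.png

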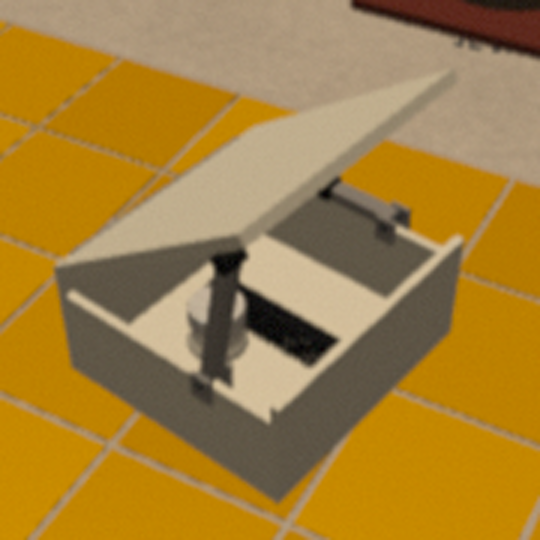

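Run:
```python
from h import *
for n,a,b in (('long',(62,72),(242,248)),('short',(530,140),(455,80))):
    x,r=tri([ray('side',(150+a[0]/3,120+a[1]/3)),ray('scene',(170+b[0]/3,90+b[1]/3))])
    v=x[:2]-[.5574,.0397]; y=v@[-.177,-.984]; print(n,y,x[2]-.011,r,np.arctan2(x[2]-.095,.082-y))
from plant import finish_job
finish_job()
```

```text
long -0.06568647239592859 0.1835987168797258 [np.float64(0.9), np.float64(0.9)] 0.5933325170031557
short -0.06493395352098685 0.18360333535404624 [np.float64(0.4), np.float64(0.4)] 0.5957243768565136
the job is handed in; nothing more can be done
```

The job is done and handed in at about 16 s of the 61 s allowed. I pinched the long stay and swung it up and over. I let go at about 98° and it settled on its stop. I then pushed the lid forward from behind with the closed fingers until it sank by itself onto the stay, and lifted the gripper clear.

- **Long stay:** measured from two views before the lid came down, it stood at about 100° (1.745 rad), as expected on its stop. In the final pictures it is still standing under the lid.
- **Lid:** both edge corners measured about 0.595 rad from the lower front edge, against the expected 0.61 or so at mid-thickness. Two side pictures about 0.7 s apart showed no movement.
- **Short stay:** it still lies flat in both final views.
- **Gripper:** it was more than 10 cm above the lid, touching nothing, with wrist forces at noise level.

No final check failed. My first move command was refused because its rows left out some values; nothing moved. The cameras disagreed by up to 3 mm on the first measurement of the box, so I measured the stay again from close up before gripping it.

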